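# Prove the slot gauge, then offer it up to the magneto's pole gap

### The job

Lift the slot gauge out of its wooden stand and prove it in the steel setting block: lower its blade upright into the slot until 15 mm is in, as far as the scribed line, and keep it there for about a second. Then draw it out, carry it over the tops of the magneto's brass terminal posts without touching the magneto or knocking the loose things about, and bring it to the gap between the two iron pole shoes. Finish while still holding it, hovering still about a centimetre above the gap, upright, centred and in line with the gap, touching nothing but the gripper.

Things in the scene. Friction and masses are not known exactly. Their poses are not given: they have to be found in the camera images.
- gauge: Loose slot gauge, 80 g, upright, blade down in the stand. Steel blade 20 (x) x 4 (y) x 45 mm long, dark line 15 mm from the tip; above it a black grip 34 (x) x 20 (y) x 48 mm tall (45 to 93 mm above the tip), taken across its y faces; its underside rests on the stand's top. Origin: middle of the blade's tip. z up; a half turn about z makes no difference.
- stand: Fixed wooden block 80 mm (x) x 60 mm (y) x 55 mm tall with one slot 26 mm (x) x 9 mm (y), 50 mm deep, in the middle of its top; it holds the gauge at the start, axes the same way as the gauge. Origin: centre of its underside, on the bench.
- setting_block: Fixed bare steel block, 50 mm wide (y); middle 66 mm long (x) and 45 mm tall, a lower step at each end (30 mm tall at +x, 18 mm at -x; 98 mm long in all). One slot in the middle of its top (point slot). Origin: centre of its middle's underside, on the bench. May stand on either side of the stand.
- slot (a point): Centre of the mouth of the setting block's slot, 45 mm above the bench. The slot is 26 mm long along its x, 8 mm wide along its y and 30 mm deep; z points up. Upper edges are slightly chamfered.
- magneto: Fixed dark iron base plate 170 (x) x 140 (y) x 12 mm. Two pole shoes, each 34 (x) x 22 (y) mm, side by side, ground bright tops 52 mm above the bench, gap between them. Two brass terminal posts at x = -30 and +30, y = +48 mm, up to 22 mm across, tops 92 mm above the bench. Round boss, 22 mm high, at x = +55, y = -20 mm. Origin: centre of its underside, on the bench.
- gap (a point): Centre of the mouth of the gap between the pole shoes, level with their tops (52 mm above the bench), at x = 0, y = -20 mm of the plate. The gap is 34 mm long along its x, 9 mm wide along its y and open above; z points up.
- spool: Bystander: loose grey ceramic insulator spool standing upright, 36 mm across, 80 mm tall. Origin: centre of its underside.
- race: Bystander: loose steel bearing race lying flat, 60 mm outside, 40 mm inside, 15 mm high. Origin: centre of its underside.
- spare_post: Bystander: loose spare brass terminal post standing upright, 22 mm across at the foot, 38 mm tall. Origin: centre of its underside.
- jar: Bystander: loose amber jar with a steel cap, 64 mm across, 75 mm tall. Origin: centre of its underside.
- wrench: Bystander: loose steel wrench lying along its x on the bench. Origin: on its underside.
- screwdriver: Bystander: loose screwdriver lying along its x on the bench. Origin: on its underside.
There are look-alikes about, which are no part of the job. Of the things like the gauge, leave any that is green; of the rest the smaller one is meant. Leave any pink or turquoise look-alike of the setting_block alone.

How it is judged:
By the outcome, as a careful person would: the job done as asked, in the order asked, and still so for the second after the job is handed in, while the arm keeps its last pose, push and grip.
It also fails if it takes over 59 s, if anything falls off the work surface, if the arm or the gripper's body presses on something with over 40 N, if the wrist force passes 120 N, or if a joint passes its speed limit or range.

### The arm

A 6-joint arm with a two-finger parallel gripper is mounted at the origin on the work surface. World frame = base frame: x ahead of the robot, y to its left, z up, the work surface at z = 0. Lengths are in m, angles in rad, forces in N, time in s.
With the tool pointing down it reaches from about 0.4 to 0.825 m from the base axis. Payload 7 kg.
Tool frame: the origin (TCP) lies on the centre line of the jaws, within the pads' length; the fingertips stand 22 mm ahead of it and the grasp point (between the pads) lies 3 mm ahead of it; z points along the fingers, y is the line along which they close (so a half turn about z gives the same grasp; the last joint's range is limited). The gripper opens to 85 mm and grips with 20 to 120 N. Pads are 22 mm wide; open, the fingers measure 114 mm over their backs; the gripper's body (76 mm by 85 mm) begins 54 mm behind the grasp point. The pads swing forward as they close: fully open they stand 13 mm farther back than shut.
Start: joints at [1.588, 0.359, 0.012, 0, -1.224, -0.288], TCP at [0.181, 0.65, 0.253] pointing down, gripper open.
Joint ranges: [-3.07, 3.07], [-1.43, 2.12], [-1.02, 1.25], [-3.03, 1.67], [-3.05, -0], [-3.03, 3.03]. Speed limits (rad/s): [2.39, 2.39, 3.01, 3.14, 3.14, 3.14].

### API

Orientations are given as a unit quaternion [x, y, z, w].
In Python, from plant import manip gives the robot as it stands.
- The arm moves only by the tool jog_arm, never from a script. Its arguments are lists of equal length, an entry for each row: "delta_pos": the shift along the world's x, y, z scaled (see below), a list of three; "angular": the turn, a rotation vector about the world's x, y, z scaled (see below), a list of three; "fingers": the opening, from -1 (shut) to 1 (fully open). In form: {"delta_pos": [[dx, dy, dz], ...], "angular": [[ax, ay, az], ...], "fingers": [fingers, ...]}. A call has 1 to 5 rows; each row shifts and turns the commanded pose from where the row before left it; what a row does not reach is not made up. The controller multiplies each number of a shift by 200 mm and each number of a turn by pi rad. A row lasts 1/10 s, in which the tool goes at most 50 mm and 8.59 degrees, less where a joint would pass 70% of its speed; a pose out of reach is approached as far as the arm can. A call with a number of a shift or a turn outside -1 to 1 is refused whole. A call with a gripper value outside its range is refused whole. The fingers move at their own pace and stop on an object; "squeeze" is the grip in N (left out, the last holds). Time passes only in rows, so rows that do not move let the fingers close. It gives the time, the measured TCP pose, the force, the opening and the grip force at its end, in the units of the state.
- manip.sense(): the state, without advancing time (a new reading comes with each control period).
- manip.read_camera(name): name is "scene" or "top" or "wrist"; returns the picture (420x560x3 uint8, blue, green, red); there is no depth.
- manip.camera_model(name): a dict with "fov_y" (degrees; the focal length in pixels is half the picture's height over the tangent of half this angle, whatever the lens; pixels are square), "cx", "cy" (the principal point, pixels), "eye" and "attitude" of the camera in the world. Camera axes: x right, y up, looking along -z (the intrinsics and any distortion apply to the point x, -y, -z); pixel columns grow to the right and rows downward; lengths in m; the calibration is good to about 2 mm. The wrist camera is an equidistant fisheye: a pixel r from the principal point sees the ray r / f radians off the axis. A picture is of the moment at which its call begins: read the wrist's pose just before it. camera_model takes no time and is no camera call; for the wrist camera it gives the pose at the moment of the call.
- manip.job_done(): hands the job in; it is judged then, once.
The state is a dict: "time": time; "qpos": joint angles; "joint_vel": joint speeds; "effort": joint torques, N m; "eef_pos": TCP position; "orientation": TCP orientation; "wrist_force": force on the tool from outside, world axes, zero at the start; "wrist_torque": the same for the moment, N m; "width": finger opening in m; "gripper_force": force on a finger pad.
Only numpy, scipy, OpenCV 4.12 (cv2) and the standard library are available. Lean on these libraries where they do the work, as an engineer would, in place of code of your own. Each camera call takes 0.05 s, during which the arm holds its last target. There are 200 camera calls.

## Working session

There is one attempt and no reset: what is moved stays moved. The work goes in short steps, Python scripts to look and compute and a tool call to move; the robot and the scene stay as the last step left them, time stands still between calls to the robot, and variables do not carry over. Pictures are saved under pics/ and viewed, at most 10 in all, crops included, and the job is handed in when it is done.

Besides the shell and the picture viewer there is one more tool, called after "Request:" as name(argument=value, ...), one argument or row to a line, values as JSON. jog_arm: Moves the arm, as the interface text tells. Shifts and turns lie within -1 to 1; 1 stands for 200 mm of shift or pi rad of turn. Its arguments: {"type":"object","properties":{"delta_pos":{"type":"array","items":{"type":"array","items":{"type":"number","minimum":-1,"maximum":1}}},"angular":{"type":"array","items":{"type":"array","items":{"type":"number","minimum":-1,"maximum":1}}},"fingers":{"type":"array","items":{"type":"number"}},"squeeze":{"type":"number"}},"required":["delta_pos","angular","fingers"]}

```bash
mkdir -p pics; ls
python3 - <<'E'
from plant import manip
import cv2
for n in ("scene","top","wrist"):
    print(n,manip.camera_model(n)); cv2.imwrite(f"pics/{n}0.png",manip.read_camera(n))
print(manip.sense())
E
```

```text
pics
scene {'fov_y': 43.81450069493572, 'cx': 284.97898965324174, 'cy': 208.44694901187924, 'eye': array([ 1.09504535, -0.3348129 ,  1.12566978]), 'attitude': array([0.22922915, 0.14600198, 0.50252508, 0.82073501])}
top {'fov_y': 55.33657806739937, 'cx': 277.9495490369531, 'cy': 216.23545823546266, 'eye': array([ 0.34532116, -0.05356021,  1.00688083]), 'attitude': array([-0.07073444,  0.07041816,  0.71495907, -0.69200538])}
wrist {'fov_y': 65.70646984690485, 'cx': 283.97102424229246, 'cy': 206.62715887404488, 'eye': array([0.25141613, 0.63066879, 0.37333322]), 'attitude': array([ 0.08977977, -0.1168267 ,  0.78768096, -0.5982055 ])}
{'time': 0.15, 'qpos': array([ 1.58810207e+00,  3.59249873e-01,  1.12618373e-02, -2.86112098e-04,
       -1.22411238e+00, -2.88123779e-01]), 'joint_vel': array([ 0.00041953, -0.00069964,  0.00272966,  0.00140679,  0.0001496 ,
       -0.00026896]), 'effort': array([ 2.86137438e-04, -5.83880639e+01,  2.93648636e+01,  6.94072142e+00,
       -4.34727321e-03,  6.32416999e-06]), 'eef_pos': array([0.18048325, 0.65006166, 0.25255216]), 'orientation': array([ 9.90839404e-01, -1.35043816e-01, -3.37572690e-05,  6.64919301e-04]), 'wrist_force': array([0.33193761, 0.44228082, 0.60313101]), 'wrist_torque': array([0.00056631, 0.01830755, 0.03937832]), 'gripper_force': 0.0, 'width': 0.0854874470810565}
```

View pics/scene0.png

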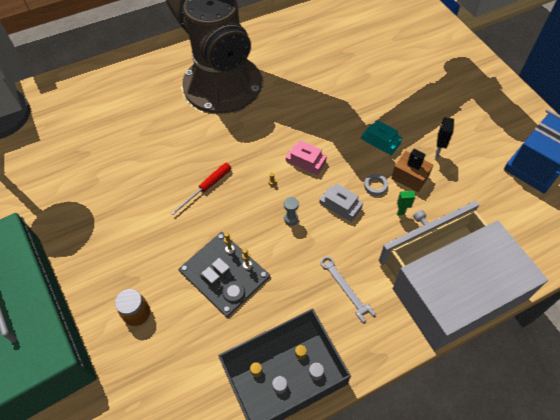

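View pics/top0.png

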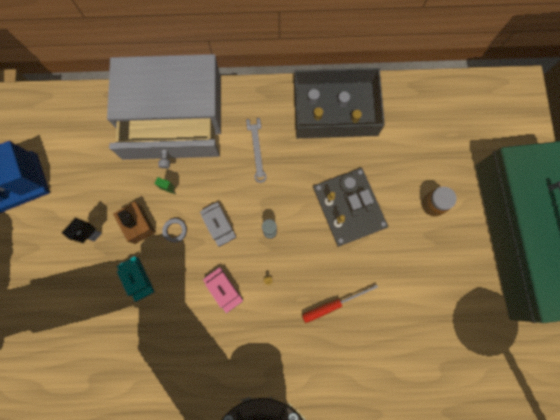

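Candidates for the gauge: the black one in the wooden stand (scene 415,158 / top 128,217), a larger black one standing free (scene 445,130 / top 80,230), and a green one (scene 405,203 / top 163,184). The setting block is the grey one (scene 342,201 / top 218,223); the pink and turquoise ones stay alone. I'll check this with close crops.

Run:
```python
import cv2,numpy as np
s=cv2.imread("pics/scene0.png");t=cv2.imread("pics/top0.png")
R=lambda im,x,y,w,h:cv2.resize(im[y:y+h,x:x+w],(400,300),interpolation=cv2.INTER_CUBIC)
cv2.imwrite("pics/c1.png",np.vstack([np.hstack([R(s,310,110,160,120),R(s,170,220,120,90)]),np.hstack([R(t,50,165,200,150),R(t,300,160,120,90)])]))
cv2.imwrite("pics/w1.png",cv2.imread("pics/wrist0.png"))
```

```text
(no output)
```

View pics/c1.png

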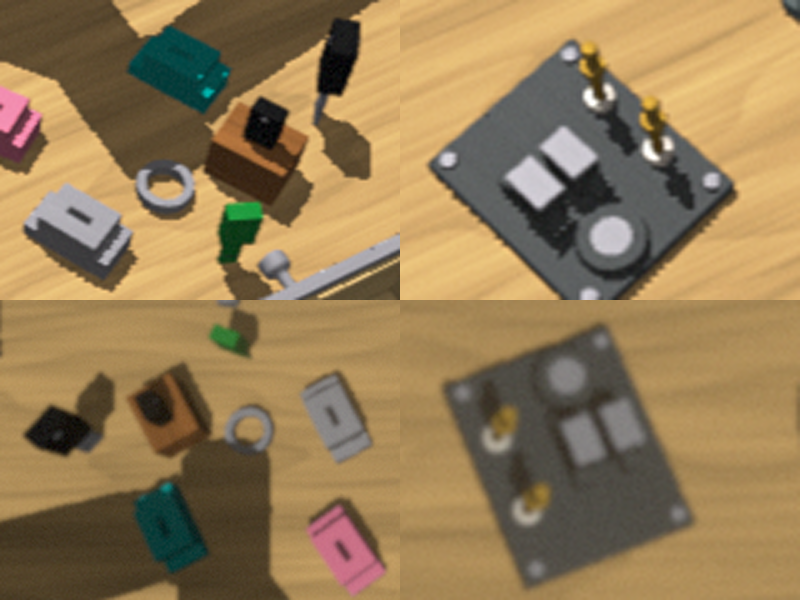

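View pics/wrist0.png

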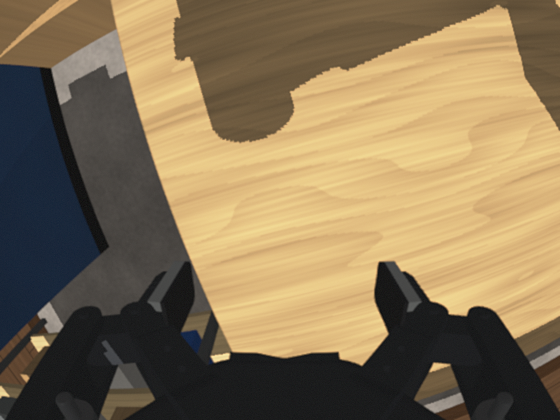

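The crops show: the black gauge in the wooden stand (scene ≈417,153) is the smaller of the two black ones, so it is the right one. The grey block's slot is at scene ≈342,196 / top ≈216,222, and the gap is at scene ≈215,270 / top ≈361,200. Next I'll get coarse positions.

```bash
cat > h.py <<'E'
import numpy as np, cv2
from scipy.spatial.transform import Rotation as R
from scipy.optimize import least_squares
H=420
def ray(m,px,fish=False):
    f=H/2/np.tan(np.radians(m["fov_y"])/2); u=(px[0]-m["cx"])/f; v=(px[1]-m["cy"])/f
    if fish:
        r=np.hypot(u,v)+1e-12; d=np.array([u/r*np.sin(r),-v/r*np.sin(r),-np.cos(r)])
    else: d=np.array([u,-v,-1.])
    d=R.from_quat(m["attitude"]).apply(d); return np.array(m["eye"]),d/np.linalg.norm(d)
def proj(m,P,fish=False):
    f=H/2/np.tan(np.radians(m["fov_y"])/2)
    c=R.from_quat(m["attitude"]).inv().apply(np.atleast_2d(P)-m["eye"]); x,y,z=c[:,0],-c[:,1],-c[:,2]
    s=np.hypot(x,y)+1e-12
    k=np.arctan2(s,z)/s if fish else 1/z
    return np.c_[m["cx"]+f*k*x,m["cy"]+f*k*y]
def tri(rays):
    A=np.zeros((3,3));b=np.zeros(3)
    for e,d in rays:
        Q=np.eye(3)-np.outer(d,d);A+=Q;b+=Q@e
    p=np.linalg.solve(A,b); return p,[np.linalg.norm(np.cross(p-e,d)) for e,d in rays]
def atz(m,px,z,fish=False):
    e,d=ray(m,px,fish); return e+d*(z-e[2])/d[2]
def rotz(a): return np.array([[np.cos(a),-np.sin(a),0],[np.sin(a),np.cos(a),0],[0,0,1]])
E
python3 - <<'E'
from h import *
from plant import manip
np.set_printoptions(precision=4,suppress=True)
S=manip.camera_model("scene");T=manip.camera_model("top")
for n,s,t in [("grip top",(417.2,153.2),(125,215)),("slot",(342,196),(216.5,222.5)),("gap",(215,270.4),(360.6,199.6)),("race",(376,184),(174.5,229)),("jar cap",(129,299),(445,199)),("spool",(291.5,203),(269.5,228)),
 ("slot ends",(338,192.5),(214.5,219)),]:
    p,r=tri([ray(S,s),ray(T,t)]);print(n,p,np.round(r,4))
m=T
print("post tops",[atz(T,(300+x/3.333,160+y/3.333),.092) for x,y in ((105,115),(140,193))])
print("green/black big",atz(T,(163,184),.09),atz(T,(78,229),.12))
print("stand corners top", [atz(T,(50+x/2,165+y/2),.055) for x,y in((130,98),(182,68),(208,125),(165,152))])
print("stand corners scene", [atz(S,(310+x/2.5,110+y/2.5),.055) for x,y in((237,95),(305,150),(283,175),(208,148))])
E
```

```text
grip top [0.5417 0.2946 0.1107] [0.001 0.001]
slot [0.5303 0.096  0.0441] [0.0016 0.0016]
gap [ 0.5748 -0.2602  0.0485] [0.0007 0.0007]
race [0.5227 0.2055 0.0132] [0.0005 0.0005]
jar cap [ 0.564  -0.4541  0.0746] [0.0028 0.0028]
spool [ 0.5076 -0.0331  0.0736] [0.0024 0.0024]
slot ends [0.5317 0.0899 0.0691] [0.0057 0.0057]
post tops [array([ 0.5788, -0.1839,  0.092 ]), array([ 0.5218, -0.205 ,  0.092 ])]
green/black big [0.6183 0.2144 0.09  ] [0.5106 0.3943 0.12  ]
stand corners top [array([0.5568, 0.3395, 0.055 ]), array([0.5923, 0.2776, 0.055 ]), array([0.5204, 0.2437, 0.055 ]), array([0.4892, 0.2943, 0.055 ])]
stand corners scene [array([0.4827, 0.3116, 0.055 ]), array([0.5724, 0.3332, 0.055 ]), array([0.5876, 0.296 , 0.055 ]), array([0.5258, 0.2481, 0.055 ])]
```

Run:
```python
from h import *
from plant import manip
np.set_printoptions(precision=4,suppress=True)
W=manip.camera_model("wrist");s=manip.sense();t=s["eef_pos"]
Rt=R.from_quat(s["orientation"]).as_matrix();print(Rt)
print("axis",ray(W,(W["cx"],W["cy"]),True)[1], "axis in tool",Rt.T@ray(W,(W["cx"],W["cy"]),True)[1],"eye in tool",Rt.T@(W["eye"]-t))
for z in (.25,.23,.1,.05,0): print(z,proj(W,[t[0],t[1],z],True))
```

```text
[[ 0.9635 -0.2676 -0.0002]
 [-0.2676 -0.9635 -0.0013]
 [ 0.0001  0.0013 -1.    ]]
axis [-0.2812  0.0768 -0.9566] axis in tool [-0.2916 -0.0001  0.9565] eye in tool [ 0.0736 -0.0002 -0.1209]
0.25 [[284.4272 285.1496]]
0.23 [[284.3173 264.4891]]
0.1 [[283.9517 195.8785]]
0.05 [[283.8837 183.1457]]
0 [[283.8331 173.6741]]
```

Request:
jog_arm(
  delta_pos=[
    [0.16, -0.16, 0],
    [0.16, -0.16, 0],
    [0.16, -0.16, 0],
    [0.16, -0.16, 0],
    [0.16, -0.16, 0],
  ],
  angular=[
    [0, 0, 0.045],
    [0, 0, 0.045],
    [0, 0, 0.045],
    [0, 0, 0.045],
    [0, 0, 0.045],
  ],
  fingers=[1, 1, 1, 1, 1],
)

```text
time: 0.65
eef_pos: [0.3415, 0.4889, 0.2532]
orientation: [0.976, 0.219, -0.0, 0.0]
wrist_force: [0.6, 1.3, 0.0]
width: 0.0851
gripper_force: 0.0
```

Request:
jog_arm(
  delta_pos=[
    [0.16, -0.16, 0],
    [0.16, -0.16, 0],
    [0.16, -0.16, 0],
    [0.16, -0.16, 0],
    [0.16, -0.16, 0],
  ],
  angular=[
    [0, 0, 0],
    [0, 0, 0],
    [0, 0, 0],
    [0, 0, 0],
    [0, 0, 0],
  ],
  fingers=[1, 1, 1, 1, 1],
)

```text
time: 1.15
eef_pos: [0.5015, 0.3288, 0.2532]
orientation: [0.976, 0.216, -0.0, -0.0]
wrist_force: [0.4, -0.2, 0.3]
width: 0.0855
gripper_force: 0.0
```

```bash
cat >> h.py <<'E'
def snap(name):
    from plant import manip; import json
    m=manip.camera_model("wrist"); im=manip.read_camera("wrist"); cv2.imwrite(f"pics/{name}.png",im)
    json.dump({k:np.asarray(v).tolist() for k,v in m.items()},open(f"pics/{name}.json","w"))
    return im,m
def load(name):
    import json
    return cv2.imread(f"pics/{name}.png"),json.load(open(f"pics/{name}.json"))
E
python3 -c "
from h import *
snap('wa')"
```

Request:
jog_arm(
  delta_pos=[
    [0.16, -0.16, 0],
    [0, 0, 0],
  ],
  angular=[
    [0, 0, 0],
    [0, 0, 0],
  ],
  fingers=[1, 1],
)

```text
time: 1.4
eef_pos: [0.5348, 0.2952, 0.2528]
orientation: [0.977, 0.215, -0.0, 0.001]
wrist_force: [-0.5, 0.1, -0.9]
width: 0.0856
gripper_force: 0.0
```

```bash
python3 -c "
from h import *
snap('wb')
a,b=load('wa')[0],load('wb')[0]
c=lambda i:cv2.resize(i[60:300,120:440],(400,300),interpolation=cv2.INTER_CUBIC)
cv2.imwrite('pics/wab.png',np.vstack([np.hstack([c(a),c(b)])]))
cv2.imwrite('pics/wb2.png',cv2.resize(b[60:300,120:440],(800,600),interpolation=cv2.INTER_CUBIC))
"
```

```text
(no output)
```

View pics/wb2.png

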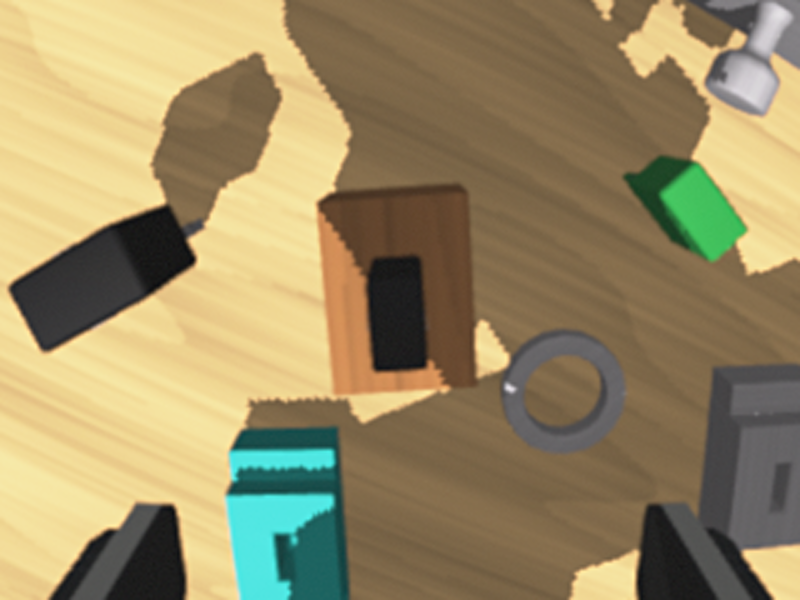

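The wrist view shows the gauge's grip in the stand at crop (397,312) → full (279,185), clear of the big black one at left, the race and the green one. Now I'll fit the box silhouette in both wrist views.

```bash
cat >> h.py <<'E'
from scipy.optimize import minimize
def box(dx,dy,z0,z1,x0=0,y0=0):
    return np.array([[x0+sx*dx/2,y0+sy*dy/2,z] for sx in(-1,1) for sy in(-1,1) for z in(z0,z1)])
def sil(m,P,fish,shape=(420,560)):
    h=cv2.convexHull(proj(m,P,fish).astype(np.float32))
    im=np.zeros(shape,np.uint8); cv2.fillPoly(im,[np.round(h*64).astype(np.int32)],255,cv2.LINE_AA,6); return im/255.
def blob(mask,near):
    n,l,st,c=cv2.connectedComponentsWithStats(mask.astype(np.uint8)); 
    i=1+np.argmin(np.hypot(*(c[1:]-near).T)+1e3*(st[1:,4]<60)); return (l==i).astype(float),st[i],c[i]
def fitbox(obs,P,x0):
    """obs: (model,fish,mask); x=(x,y,yaw,dz)"""
    def cost(x):
        Q=P@rotz(x[2]).T+[x[0],x[1],x[3]]
        return sum(np.abs(sil(m,Q,f)-k).sum()/k.sum() for m,f,k in obs)
    x0=np.array(x0); S=np.vstack([x0]+[x0+d for d in np.diag([.008,.008,.15,.008])])
    r=minimize(cost,x0,method="Nelder-Mead",options=dict(initial_simplex=S,xatol=1e-5,fatol=1e-4,maxiter=600)); return r.x,r.fun
E
python3 - <<'E'
from h import *
np.set_printoptions(precision=4,suppress=True)
obs=[]
for n in("wa","wb"):
    im,m=load(n); near=proj(m,[.54,.295,.08],True)[0]
    k,st,c=blob(im.max(2)<60,near); print(n,near,st,c); obs.append((m,True,k))
for o in (obs,obs[:1],obs[1:]): x,f=fitbox(o,box(.034,.02,.055,.103),[.54,.295,.47,0]);print(x,np.degrees(x[2]),f)
# stand top corners
im,m=load("wb")
print([atz(m,(120+x/2.5,60+y/2.5),.055,True)[:2] for x,y in((320,203),(468,190),(476,385),(333,394))])
from plant import manip; s=manip.sense();print(s["eef_pos"],s["qpos"])
E
```

```text
wa [335.4018 168.8725] [ 314  147   28   45 1096] [328.104  168.2637]
wb [287.0299 185.4938] [267 162  24  46 956] [278.5178 184.8556]
[ 0.5376  0.3017  0.5673 -0.0089] 32.50617655136426 0.30195647266022435
[ 0.5351  0.2965  0.5175 -0.0304] 29.648071880618833 0.050454415342779446
[ 0.5375  0.3021  0.5159 -0.0041] 29.559822523468256 0.18980228074493394
[array([0.5595, 0.3459]), array([0.5883, 0.2953]), array([0.5175, 0.2576]), array([0.4891, 0.3098])]
[0.5337 0.2965 0.2527] [ 0.8266  0.2546 -0.1371  0.     -1.1801  1.1768]
```

Request:
jog_arm(
  delta_pos=[
    [0.012, 0.014, -0.12],
    [0.013, 0.014, -0.13],
    [0, 0, 0],
    [0, 0, 0],
  ],
  angular=[
    [0, 0, 0.012],
    [0, 0, 0.01],
    [0, 0, 0],
    [0, 0, 0],
  ],
  fingers=[0.2, 0.2, 0.2, 0.2],
)

```text
time: 1.85
eef_pos: [0.5372, 0.3043, 0.2034]
orientation: [0.968, 0.25, -0.0, 0.0]
wrist_force: [-0.5, 1.1, 0.3]
width: 0.0513
gripper_force: 0.0
```

Run:
```python
from h import *
np.set_printoptions(precision=4,suppress=True)
from plant import manip
snap("wc")
obs=[]
for n in("wb","wc"):
    im,m=load(n); near=proj(m,[.538,.302,.08],True)[0]
    k,st,c=blob(im.max(2)<60,near); print(n,near,st,c); obs.append((m,True,k))
    g=im.max(2); r=int(c[1]); print(g[r,int(c[0])-22:int(c[0])+23])
for o in (obs,obs[1:]):
    x,f=fitbox(o,box(.034,.02,.055,.103),[.538,.302,.5,0]);print(x,np.degrees(x[2]),f)
    for m,_,k in o:
        s=sil(m,box(.034,.02,.055,.103)@rotz(x[2]).T+[x[0],x[1],x[3]],True)>.5; print(cv2.boundingRect(s.astype(np.uint8)),s.sum())
im,m=load("wc");cv2.imwrite("pics/wc2.png",cv2.resize(im[60:360,80:480],(800,600),interpolation=cv2.INTER_CUBIC))
s=manip.sense();print(s["eef_pos"],np.degrees(R.from_quat(s["orientation"]).as_euler("ZYX")),s["width"])
```

```text
wb [279.2647 184.3283] [267 162  24  46 956] [278.5178 184.8556]
[212 205 197 194 198 202 204 204 204 197 158  85  32  27  28  29  30  30
  29  28  30  30  29  30  29  29  32  31  30  31  27  27  28  48  81  99
 101 103 103 105 106 105 105 105 105]
wc [287.8372 206.2303] [ 274  179   28   57 1467] [287.6742 207.0245]
[203 206 207 206 195 154 104  91  85  63  33  27  28  29  33  28  28  30
  30  29  29  31  28  30  28  27  31  29  29  28  28  31  29  30  28  31
  58  88 102 104 105 105 105 104 104]
[ 0.5335  0.3     0.5098 -0.0222] 29.20728113703817 0.17340105394121208
(267, 163, 25, 46) 1014
(274, 179, 27, 55) 1443
[ 0.5332  0.2992  0.5287 -0.0203] 30.293875162266243 0.053744469839742307
(274, 179, 28, 57) 1495
[0.5376 0.3046 0.2044] [ 28.9538  -0.0469 179.9835] 0.05117316456149021
```

View pics/wc2.png

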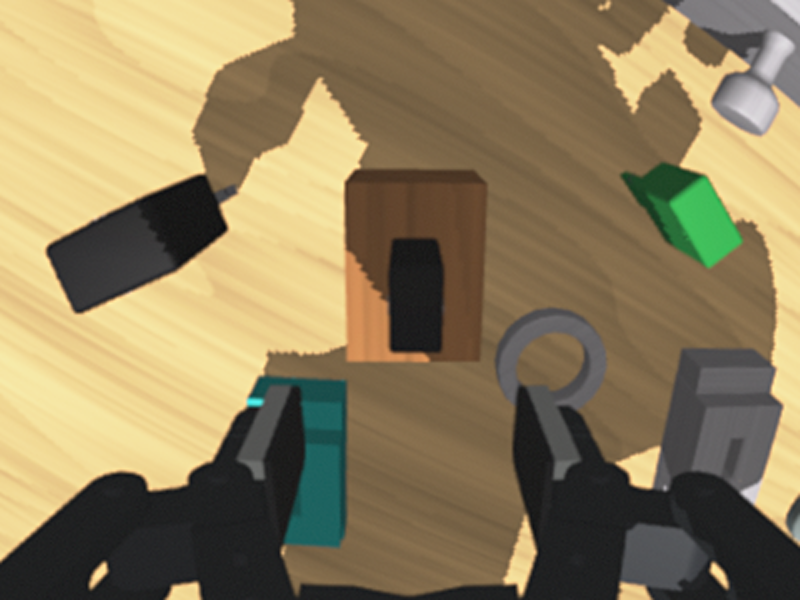

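The grip is at crop (415,296), parallel to the jaws; the stand is square in the picture. The height fit came out about 20 mm low, so I'll cross-check with the scene camera and the stand's edges.

Run:
```python
from h import *
np.set_printoptions(precision=4,suppress=True)
from plant import manip
S=manip.camera_model("scene"); T=manip.camera_model("top")
s0=cv2.imread("pics/scene0.png"); t0=cv2.imread("pics/top0.png")
k0,st,c=blob(s0.max(2)<60,(417,158)); print("scene",st,c)
print(t0.max(2)[208:228:2,112:142])
O={"s":(S,False,k0)}
for n in("wb","wc"):
    im,m=load(n); O[n]=(m,True,blob(im.max(2)<65,proj(m,[.535,.30,.08],True)[0])[0])
for c in (["s"],["s","wc"],["s","wb"],["s","wb","wc"]):
    x,f=fitbox([O[i] for i in c],box(.034,.02,.055,.103),[.536,.30,.5,-.01]);print(c,x,np.degrees(x[2]),f)
im,m=load("wc")
C=np.array([atz(m,(80+x/2,60+y/2),.055,True)[:2] for x,y in((346,182),(487,184),(481,361),(346,361))]);print(C,C.mean(0),np.linalg.norm(C-np.roll(C,-1,0),axis=1))
imb,mb=load("wb")
for a,b in zip(((320,203),(468,190),(476,385),(333,394)),((346,182),(487,184),(481,361),(346,361))):
    print("stand corner tri",*tri([ray(mb,(120+a[0]/2.5,60+a[1]/2.5),True),ray(m,(80+b[0]/2,60+b[1]/2),True)]))
```

```text
scene [408 149  17  21 233] [415.6738 159.4249]
[[162 163 165 164 163 163 161 156 147 129 116  97  83  69  58  63  64  65
   65  66  74  86 112 124 128 122 101  75  55  50]
 [168 169 167 165 156 150 137 123 109  94  81  60  54  49  52  53  60  61
   62  61  64  72  89 112 127 131 119 102  76  55]
 [170 160 150 144 124 110  91  69  54  42  42  38  35  35  36  34  44  48
   57  60  63  66  78  99 118 128 131 120 100  75]
 [164 148 132 126 108  86  57  39  40  34  38  35  41  39  41  42  44  40
   39  46  52  58  66  78 100 117 129 127 121 100]
 [171 160 146 132 122 109  78  54  40  34  33  32  37  35  43  42  39  31
   33  29  43  52  62  66  85 106 125 131 133 122]
 [174 172 163 146 134 123 102  77  52  43  38  38  37  37  36  34  31  33
   30  31  38  41  58  63  85 111 128 135 133 129]
 [174 179 174 161 147 131 124 107  78  54  35  36  37  32  34  32  38  30
   31  32  31  29  46  57  78 111 132 136 136 134]
 [180 182 179 179 166 147 132 126 106  83  54  37  38  30  39  31  31  29
   30  26  30  32  34  42  71 107 124 135 137 134]
 [178 178 176 175 172 161 148 136 126 109  87  61  4
[... 392 characters left out ...]
2 -0.0094] 28.77340543505767 0.5339807416920787
['s', 'wb', 'wc'] [ 0.5365  0.3016  0.5125 -0.006 ] 29.36523915232604 0.6139570459094162
[[0.5595 0.3468]
 [0.5873 0.2949]
 [0.5175 0.2565]
 [0.4882 0.3098]] [0.5381 0.302 ] [0.0588 0.0797 0.0608 0.0804]
stand corner tri [0.5571 0.347  0.0386] [np.float64(0.00021510219434864287), np.float64(0.0002151021943486995)]
stand corner tri [0.5881 0.2962 0.0628] [np.float64(0.0004688509555538367), np.float64(0.00046885095555378154)]
stand corner tri [0.5202 0.2595 0.0643] [np.float64(0.00026873610651051633), np.float64(0.0002687361065107013)]
stand corner tri [0.4914 0.3104 0.0623] [np.float64(0.00028927940567381256), np.float64(0.00028927940567382096)]
```

The stand fit: centre (0.538, 0.302), yaw ≈ 28.4°, top at ≈ 0.055–0.06 m. The gauge sits centred in it, so I'll grasp now.

Request:
jog_arm(
  delta_pos=[
    [0, -0.013, -0.15],
    [0, 0, -0.2],
    [0, 0, -0.2],
    [0, 0, -0.05],
    [0, 0, 0],
  ],
  angular=[
    [0, 0, -0.003],
    [0, 0, 0],
    [0, 0, 0],
    [0, 0, 0],
    [0, 0, 0],
  ],
  fingers=[0.2, 0.2, 0.2, 0.2, 0.2],
)

```text
time: 2.4
eef_pos: [0.5374, 0.3014, 0.0832]
orientation: [0.969, 0.245, -0.001, 0.001]
wrist_force: [-0.4, 0.5, 0.3]
width: 0.0512
gripper_force: 0.0
```

Request:
jog_arm(
  delta_pos=[
    [0, 0, 0],
    [0, 0, 0],
    [0, 0, 0],
    [0, 0, 0],
    [0, 0, 0],
  ],
  angular=[
    [0, 0, 0],
    [0, 0, 0],
    [0, 0, 0],
    [0, 0, 0],
    [0, 0, 0],
  ],
  fingers=[-1, -1, -1, -1, -1],
  squeeze=60,
)

```text
time: 2.9
eef_pos: [0.5388, 0.3025, 0.0859]
orientation: [0.969, 0.246, 0.002, -0.001]
wrist_force: [-1.6, 0.7, 7.5]
width: 0.0195
gripper_force: 59.1
```

Request:
jog_arm(
  delta_pos=[
    [0, 0, 0.05],
    [0, 0, 0.15],
    [0, 0, 0.2],
    [0, 0, 0.2],
    [0, 0, 0],
  ],
  angular=[
    [0, 0, 0],
    [0, 0, 0],
    [0, 0, 0],
    [0, 0, 0],
    [0, 0, 0],
  ],
  fingers=[-1, -1, -1, -1, -1],
)

```text
time: 3.4
eef_pos: [0.5402, 0.3032, 0.2111]
orientation: [0.969, 0.246, 0.005, -0.002]
wrist_force: [0.3, 0.7, 0.0]
width: 0.0194
gripper_force: 59.0
```

Run:
```python
from h import *
from plant import manip
im,m=snap("wd"); S=manip.read_camera("scene"); T=manip.read_camera("top")
cv2.imwrite("pics/sd.png",S);cv2.imwrite("pics/td.png",T)
s=manip.sense();print(s["eef_pos"],np.degrees(R.from_quat(s["orientation"]).as_euler("ZYX")),s["width"],s["wrist_force"])
cv2.imwrite("pics/d1.png",np.vstack([np.hstack([cv2.resize(im[200:350,190:390],(400,300),interpolation=2),cv2.resize(im[60:300,240:560],(400,300),interpolation=2)]),np.hstack([cv2.resize(S[60:210,330:530],(400,300),interpolation=2),cv2.resize(S[165:225,310:390],(400,300),interpolation=2)])]))
```

```text
[0.53722794 0.30121266 0.20389907] [ 2.83856112e+01 -3.72548044e-02 -1.79958374e+02] 0.0190690662355182 [ 0.17151025 -0.14224778 -1.58180724]
```

View pics/d1.png

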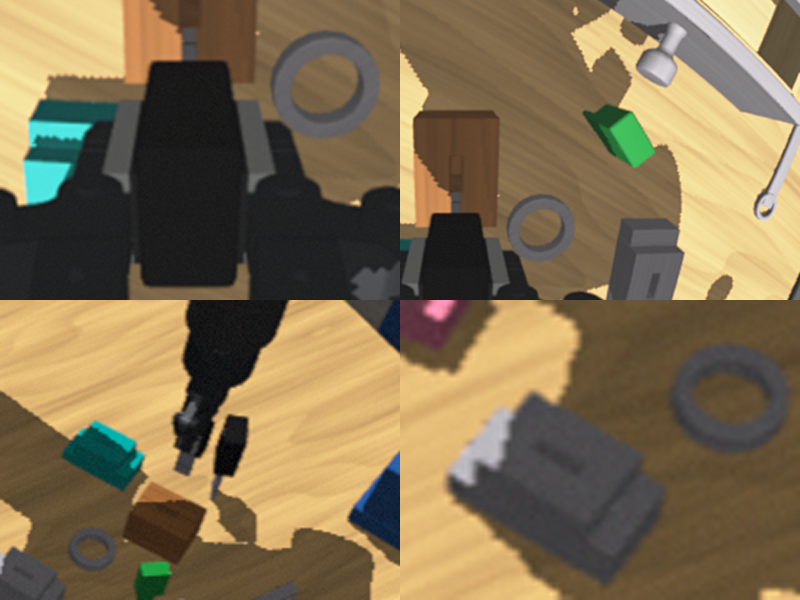

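The gauge is held upright; the blade hangs free over the empty stand slot. Next I'll move to look at the grey setting block.

Request:
jog_arm(
  delta_pos=[
    [-0.042, -0.224, 0],
    [-0.042, -0.224, 0],
    [-0.042, -0.224, 0],
    [-0.042, -0.224, 0],
    [-0.042, -0.224, 0],
  ],
  angular=[
    [0, 0, 0],
    [0, 0, 0],
    [0, 0, 0],
    [0, 0, 0],
    [0, 0, 0],
  ],
  fingers=[-1, -1, -1, -1, -1],
)

```text
time: 4.05
eef_pos: [0.4941, 0.0754, 0.2022]
orientation: [0.969, 0.245, -0.001, 0.0]
wrist_force: [1.9, -0.4, -0.4]
width: 0.0193
gripper_force: 59.0
```

Request:
jog_arm(
  delta_pos=[
    [0, 0, 0],
    [0, 0, 0],
  ],
  angular=[
    [0, 0, 0],
    [0, 0, 0],
  ],
  fingers=[-1, -1],
)

```text
time: 4.25
eef_pos: [0.495, 0.0762, 0.2027]
orientation: [0.97, 0.244, -0.001, 0.0]
wrist_force: [0.7, 0.3, -0.4]
width: 0.0191
gripper_force: 59.1
```

Run:
```python
from h import *
from plant import manip
im,m=snap("we")
s=manip.sense();print(s["eef_pos"],np.degrees(R.from_quat(s["orientation"]).as_euler("ZYX")),s["width"],s["wrist_force"])
print(proj(m,[[.53,.096,.045]],True))
cv2.imwrite("pics/e1.png",cv2.resize(im[100:280,160:400],(800,600),interpolation=cv2.INTER_CUBIC))
```

```text
[0.49536586 0.07708583 0.20277551] [ 2.83473452e+01  5.58523956e-02 -1.79995230e+02] 0.01940511847320222 [ 0.39667091 -0.03481325 -1.49634535]
[[283.75818976 149.17207695]]
```

View pics/e1.png

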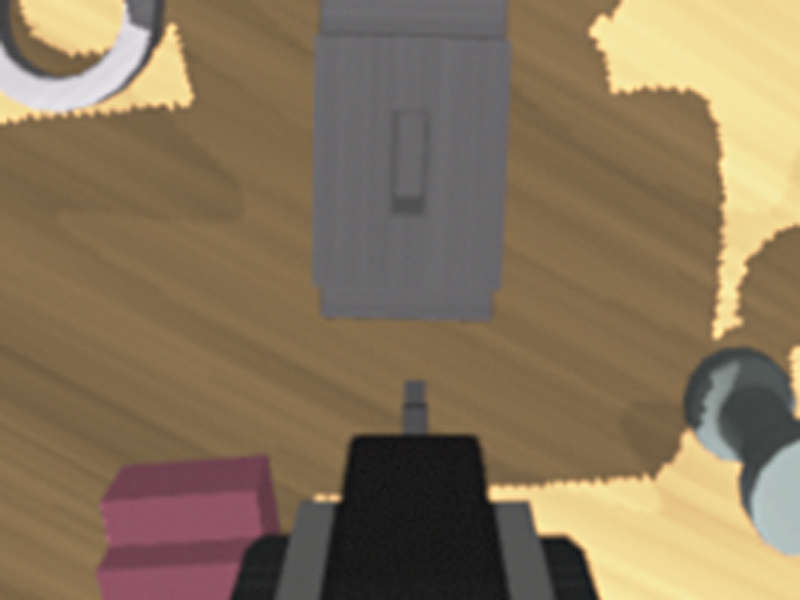

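Clear view: slot mouth corners at crop (394,112), (429,112), (426,213), (390,213); block middle corners (316,37), (510,40), (501,290), (313,288); blade tip (404–425, 381), grip bottom edge at row 437.

Run:
```python
from h import *
from plant import manip
np.set_printoptions(precision=4,suppress=True)
im,m=load("we"); s=manip.sense();t=s["eef_pos"]; A=R.from_quat(s["orientation"]).as_matrix()
f=lambda x,y:(160+x/3.3333,100+y/3.3333)
def rep(C):
    d=np.array([C[1]-C[2],C[0]-C[3]]); w=np.array([C[0]-C[1],C[3]-C[2]])
    print("ctr",C.mean(0)[:2],"L",np.linalg.norm(d,axis=1),np.degrees(np.arctan2(d[:,1],d[:,0])),"W",np.linalg.norm(w,axis=1),np.degrees(np.arctan2(w[:,1],w[:,0]))-90)
rep(np.array([atz(m,f(*p),.045,True) for p in((394,112),(429,112),(426,213),(390,213))]))
rep(np.array([atz(m,f(*p),.045,True) for p in((316,37),(510,40),(501,290),(313,288))]))
# gauge in tool frame: fit (dx,dy,h tip below TCP) from points: tip front/visible, grip bottom front corners, line
eye=A.T@(m["eye"]-t)
def res(p,full=False):
    dx,dy,h=p
    P=np.array([[dx+.010,dy+.002,h],[dx+.010,dy-.002,h],[dx+.017,dy+.010,h-.045],[dx+.017,dy-.010,h-.045]])
    return proj(m,P@A.T+t,True)
obs=np.array([f(404,381),f(425,381),f(351,437),f(476,437)])
print(res((0,0,.074))); 
pr=res((0,0,.074)); o=obs if abs(pr[0,0]-obs[0,0])<abs(pr[1,0]-obs[0,0]) else obs[[1,0,3,2]]
r=least_squares(lambda p:(res(p)-o).ravel(),(0,0,.074));print("dx,dy,h",r.x,r.fun.reshape(-1,2))
r2=least_squares(lambda p:(res((p[0],p[1],.074))-o).ravel(),(0,0));print(r2.x,r2.fun.reshape(-1,2))
print(t)
```

```text
ctr [0.5299 0.0968] L [0.0264 0.0264] [26.7012 25.8084] W [0.0089 0.0094] [28.2319 28.218 ]
ctr [0.5294 0.0965] L [0.0657 0.0659] [27.0788 26.6374] W [0.0493 0.0498] [27.3467 27.599 ]
[[287.3237 212.1737]
 [280.97   212.1855]
 [304.5498 226.8138]
 [263.9089 226.8903]]
dx,dy,h [-0.0043 -0.      0.0804] [[-0.2951  1.0735]
 [-0.1261  1.0849]
 [ 0.8289 -0.8894]
 [-0.4957 -0.8162]]
[-0.0019 -0.    ] [[-0.1951  0.7813]
 [-0.2305  0.7931]
 [ 1.6556 -0.6316]
 [-1.3216 -0.5553]]
[0.4954 0.0771 0.2028]
```

Request:
jog_arm(
  delta_pos=[
    [0.09, 0.051, 0],
    [0.09, 0.051, -0.1],
    [0, 0, -0.16],
    [0, 0, -0.08],
    [0, 0, 0],
  ],
  angular=[
    [0, 0, -0.004],
    [0, 0, -0.0027],
    [0, 0, 0],
    [0, 0, 0],
    [0, 0, 0],
  ],
  fingers=[-1, -1, -1, -1, -1],
)

```text
time: 4.8
eef_pos: [0.5301, 0.0982, 0.132]
orientation: [0.972, 0.236, -0.003, 0.001]
wrist_force: [0.6, -0.1, -1.0]
width: 0.0192
gripper_force: 59.1
```

Request:
jog_arm(
  delta_pos=[
    [0, 0, 0],
  ],
  angular=[
    [0, 0, 0],
  ],
  fingers=[-1],
)

```text
time: 4.9
eef_pos: [0.5318, 0.0986, 0.1351]
orientation: [0.972, 0.236, -0.0, 0.0]
wrist_force: [0.4, -0.7, -0.2]
width: 0.0193
gripper_force: 59.1
```

Run:
```python
from h import *
from plant import manip
im,m=snap("wf"); S=manip.read_camera("scene")
s=manip.sense();print(s["eef_pos"],np.degrees(R.from_quat(s["orientation"]).as_euler("ZYX")),s["width"],s["wrist_force"])
cv2.imwrite("pics/sf.png",S)
cv2.imwrite("pics/f1.png",np.hstack([cv2.resize(im[150:270,244:324],(400,600),interpolation=cv2.INTER_CUBIC),cv2.resize(S[150:240,312:372],(400,600),interpolation=cv2.INTER_CUBIC)]))
```

```text
[0.53229466 0.09857625 0.13630363] [ 2.72553154e+01 -8.37084670e-02  1.79986407e+02] 0.01918892390871368 [-0.04281179 -0.20036482 -0.12035382]
```

View pics/f1.png

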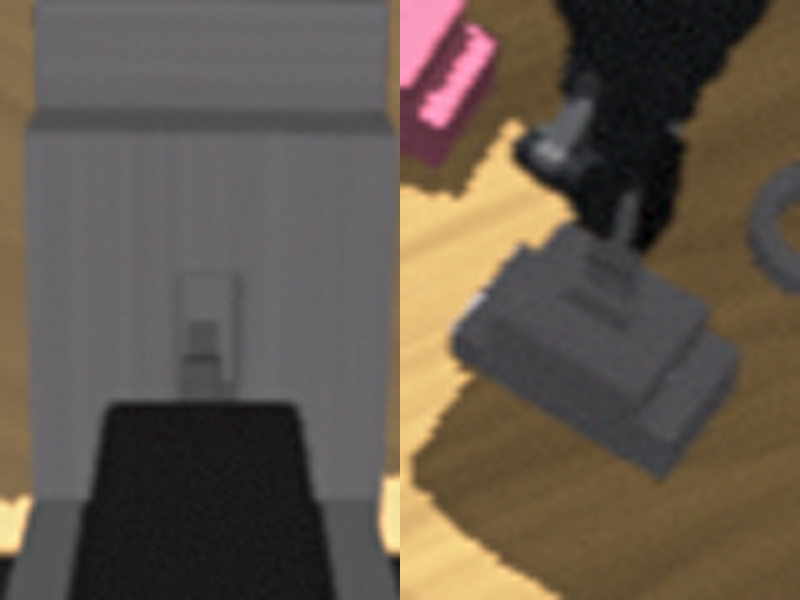

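Wrist crop (scale 5, origin 244,150): slot mouth spans cols 176–238 with its far end at row 270 and near end ≈385; blade tip spans cols 188–217 at row 322. I'll work out the relative offset numerically.

```bash
cat > rel.py <<'E'
from h import *
E
python3 - <<'E'
from h import *
from plant import manip
np.set_printoptions(precision=4,suppress=True)
im,m=load("wf"); s=manip.sense();t=s["eef_pos"]; A=R.from_quat(s["orientation"]).as_matrix()
f=lambda x,y:(244+x/5,150+y/5)
tl=lambda p,z:A.T@(atz(m,f(*p),z,True)-t)
for p in((174,270),(241,270),(240,385)): print("slot",p,tl(p,.045)[:2])
for h in(.074,.077,.080):
    z=t[2]-h
    print(h,"tip L/R",tl((188,322),z)[:2],tl((217,322),z)[:2],"grip",tl((112,404),z+.045)[:2],tl((294,404),z+.045)[:2])
g=im.max(2).astype(int); print(g[200:232:2,276:296])
# h from the scribed line too: line row in crop 357
for h in(.072,.074,.076,.078,.08):
    dxs=[tl((202,322),t[2]-h)[0]-.010, tl((202,357),t[2]-h+.015)[0]-.010, tl((202,404),t[2]-h+.045)[0]-.017]; print(h,np.array(dxs))
E
```

```text
slot (174, 270) [ 0.0107 -0.0044]
slot (241, 270) [0.0107 0.0046]
slot (240, 385) [-0.0059  0.0046]
0.074 tip L/R [ 0.0091 -0.0024] [0.0091 0.0012] grip [ 0.0157 -0.0096] [0.0156 0.0083]
0.077 tip L/R [ 0.0081 -0.0024] [0.0081 0.0012] grip [ 0.0145 -0.0098] [0.0145 0.0084]
0.08 tip L/R [ 0.0071 -0.0025] [0.0071 0.0013] grip [ 0.0133 -0.0099] [0.0133 0.0086]
[[105 102 103 105 105 105 107 107 105 105 106 106 105 105 103 103 105 104
  104 104]
 [105 103 104 105 106 107 107 107 105 104 106 106 106 104 103 104 104 105
  104 103]
 [104 102 100  99  99 101 101  99  99  99 100 101 101  99  97  97  98 101
  104 104]
 [106 102 100  95  98 104 103 105 104 105 104 104 104 102  93  87  91  99
  104 106]
 [105 103  98  95  97 103 104 105 106 105 105 104 106 103  93  87  89  99
  104 104]
 [104 102  99  94  97 103 104 105 105 105 106 104 105 102  92  87  94 101
  104 105]
 [105 103  98  96  98 103 106 105 106 106 104 106 104 101  93  87  94 101
  104 105]
 [105 102  98  95  96  95  90  87  87  86  89  94 100 101  92  87  93 102
  104 106]
 [104 103  99  94  94  89  81  80  80  81  81  91 102 102  92  86  94 101
  105 104]
 [105 102  98  92  92  89  82  79  81  80  83  91 101 101  93  87  94 102
  104 105]
 [105 104  99  92  90  86  78  77  76  76  79  86  97 101  92  87  94 101
  106 105]
 [104 101  99  91  81  73  71  71  71  71  71  72  89 100  92  86  95 102
  104 105]
 [104 103  99  93  84  82  81  81  82  81  80  79  90 101  94  87  94 102
  105 106]
 [103 101  98  91  82  79  80  81  80  80  80  78  82  88  84  89  97 103
  105 106]
 [107 104 101  92  83  80  81  84  83  83  81  78  79  82  83  92 101 105
  107 109]
 [ 60  60  57  53  48  47  49  47  49  47  50  46  47  47  46  53  59  61
   61  62]]
0.072 [-0.0002  0.0005 -0.0006]
0.074 [-0.0009 -0.0002 -0.0013]
0.076 [-0.0016 -0.0009 -0.0021]
0.078 [-0.0022 -0.0016 -0.0029]
0.08 [-0.0029 -0.0023 -0.0037]
```

Request:
jog_arm(
  delta_pos=[
    [-0.0045, -0.0055, 0],
    [0, 0, -0.05],
    [0, 0, -0.04],
    [0, 0, -0.025],
    [0, 0, 0],
  ],
  angular=[
    [0, 0, 0],
    [0, 0, 0],
    [0, 0, 0],
    [0, 0, 0],
    [0, 0, 0],
  ],
  fingers=[-1, -1, -1, -1, -1],
)

```text
time: 5.5
eef_pos: [0.5301, 0.0963, 0.1112]
orientation: [0.972, 0.235, -0.001, 0.0]
wrist_force: [-0.3, -0.6, -0.1]
width: 0.0192
gripper_force: 59.1
```

Run:
```python
from h import *
from plant import manip
np.set_printoptions(precision=4,suppress=True,linewidth=150)
Z=[];F=[]
for i in range(4):
    im,m=snap("wg"); s=manip.sense(); Z.append(s["eef_pos"]);F.append(s["wrist_force"])
print(np.array(Z),np.array(F)); t=np.mean(Z,0); A=R.from_quat(s["orientation"]).as_matrix()
for z in(.045,):
    for x in(.0085,.01,.0105,.012): print("blade front face at block top, tool x",x,proj(m,A@[x,0,t[2]-z]+t+[0,0,0],True) if 0 else proj(m,t+A@np.array([x,0,t[2]-z]),True))
g=im.max(2).astype(int)
print(g[200:236,284]); print(g[206:236:2,274:296])
```

```text
[[0.5304 0.0965 0.1117]
 [0.5307 0.0966 0.1121]
 [0.5308 0.0967 0.1123]
 [0.5309 0.0967 0.1125]] [[-0.0556  0.3445 -0.2354]
 [-0.4563 -0.3329  0.4229]
 [ 0.3528 -0.9968 -0.8013]
 [-0.3269 -0.3862 -0.6782]]
blade front face at block top, tool x 0.0085 [[285.1488 219.2909]]
blade front face at block top, tool x 0.01 [[285.15   216.9737]]
blade front face at block top, tool x 0.0105 [[285.1504 216.1988]]
blade front face at block top, tool x 0.012 [[285.1516 213.8667]]
[105 105 104 105 105 104 105 104 105 105 105 103 101  99  86  80  80  81  82  81  78  62  72  81  81  82  81  81  84  79  48  27  24  25  27  29]
[[102 101 103 106 105 106 106 106 104 106 105 106 105 105 104 104 103 105 105 104 105 103]
 [103 103 104 105 105 107 106 105 105 104 105 104 106 105 105 104 104 104 103 104 104 105]
 [103 103 103 105 105 106 107 105 105 104 105 106 106 105 104 104 105 105 106 104 105 105]
 [104 102 101  98 100 102 101 100 101 101 101 101 101 100  99  97  97  98 102 105 104 105]
 [102 101  96  89  94 102 102  96  89  87  86  87  88  93  99  93  88  92 100 104 105 105]
 [102 100  96  89  95 104 10
[... 182 characters left out ...]
9  88  78  77  78  78  79  88  95  93  87  93 102 104 104 106]
 [104 101  96  89  95 101  89  73  70  71  72  72  70  72  87  91  88  93 102 105 106 105]
 [102 100  96  89  93 102  94  83  80  82  81  81  81  79  88  90  89  94 102 104 105 106]
 [104 100  95  88  95 102  95  83  80  81  81  82  79  78  88  91  91  98 101 105 106 106]
 [107 103  98  91  97 105  96  86  82  83  84  83  81  80  89  94  93  98 105 107 108 110]
 [ 59  61  55  52  55  59  56  50  50  47  48  49  49  47  51  53  53  56  60  60  61  62]
 [ 24  23  26  22  25  25  24  23  25  24  24  22  24  27  24  26  23  24  24  23  25  21]
 [ 27  25  26  24  28  25  24  22  25  25  27  25  28  26  27  23  25  26  23  27  27  26]]
```

Inside the slot by about 8 mm with no contact force. From the seating height at the grasp (TCP 0.0859 m with the grip's underside on the 55 mm stand), the tip is ≈ 75.9 mm below the TCP, so the target TCP z is ≈ 0.106 m.

Request:
jog_arm(
  delta_pos=[
    [0, 0, -0.012],
    [0, 0, -0.012],
    [0, 0, -0.01],
    [0, 0, 0],
    [0, 0, 0],
  ],
  angular=[
    [0, 0, 0],
    [0, 0, 0],
    [0, 0, 0],
    [0, 0, 0],
    [0, 0, 0],
  ],
  fingers=[-1, -1, -1, -1, -1],
)

```text
time: 6.2
eef_pos: [0.5307, 0.0967, 0.1054]
orientation: [0.972, 0.235, -0.0, 0.0]
wrist_force: [-1.2, -0.5, -0.9]
width: 0.0193
gripper_force: 59.1
```

Run:
```python
from h import *
from plant import manip
np.set_printoptions(precision=4,suppress=True,linewidth=150)
for i in range(3):
    im,m=snap("wh"); s=manip.sense(); print(s["time"],s["eef_pos"],s["wrist_force"],s["wrist_torque"])
S=manip.read_camera("scene"); cv2.imwrite("pics/sh.png",S)
print(S.max(2)[178:205,326:360])
```

```text
6.25 [0.5307 0.0967 0.1055] [-0.1853 -0.105  -0.4802] [-0.0303 -0.0088  0.0189]
6.3 [0.5307 0.0967 0.1056] [ 0.1939 -0.6904 -1.4427] [-0.016   0.0128 -0.0338]
6.35 [0.5307 0.0967 0.1056] [ 0.7398 -0.9677 -0.0976] [ 0.0079 -0.0209 -0.0014]
[[240 191  94  59  62  81  94  99 101  93  63  44  26  22  25  20  19  26  22  23  23  17  17  13  21  47  83  96  98  99 100 100 101 105]
 [200  96  49  65  85 118 123 107  98  79  48  32  30  25  19  22  20  23  24  22  24  21  17  16   9  23  63  89  99 102 104 104 100 100]
 [182  72  37  54  94 136 138 132 106  65  40  45  40  29  23  27  23  23  23  25  19  22  18  15  16  30  75 100 105 103 100 100  99 102]
 [175  69  32  48  81 100 123 126  94  58  52  48  47  40  30  25  23  21  23  19   8  16  18  20   6  27  75 101  99 103  99 102 100 104]
 [208 156  89  45  57  74  89  79  69  68  59  48  42  37  27  23  22  28  23  21  21  12  14  15  14  38  76  96 101  99 101 100  99 101]
 [234 235 192 101  50  51  62  57  46  54  50  36  26  25  25  20  24  24  16  21  19  17  15  16  13  49  80 100  99  98 104 102 102 102]
 [238 239 236 204 118  53  
[... 2192 characters left out ...]
 98]
 [ 69  68  68  68  68  73  77  79  82  79  81  82  83  81  83  83  82  82  80  76  78  80  83  80  82  80  82  80  75  69  64  75  84  87]
 [ 67  67  64  69  70  66  70  73  76  81  81  81  81  77  81  80  79  84  82  79  82  84  79  80  83  82  81  78  68  64  72  80  82  84]
 [ 68  70  68  67  68  66  67  66  71  76  78  81  81  79  82  83  82  82  83  83  81  82  82  81  80  80  85  73  65  67  78  78  82  83]
 [ 68  67  68  68  65  68  66  66  68  69  72  76  79  83  83  80  81  80  84  79  81  80  80  81  78  80  77  68  68  75  79  82  83  81]
 [ 73  70  68  67  70  71  66  68  66  69  67  71  72  80  80  80  83  79  81  80  81  79  83  81  79  77  68  67  75  79  79  80  78  82]]
```

Request:
jog_arm(
  delta_pos=[
    [0, 0, 0],
    [0, 0, 0],
    [0, 0, 0],
    [0, 0, 0],
    [0, 0, 0],
  ],
  angular=[
    [0, 0, 0],
    [0, 0, 0],
    [0, 0, 0],
    [0, 0, 0],
    [0, 0, 0],
  ],
  fingers=[-1, -1, -1, -1, -1],
)

```text
time: 6.9
eef_pos: [0.5307, 0.0967, 0.1055]
orientation: [0.972, 0.235, 0.0, -0.0]
wrist_force: [0.6, -0.1, -0.7]
width: 0.0194
gripper_force: 59.1
```

Request:
jog_arm(
  delta_pos=[
    [0, 0, 0],
    [0, 0, 0],
    [0, 0, 0],
    [0, 0, 0],
  ],
  angular=[
    [0, 0, 0],
    [0, 0, 0],
    [0, 0, 0],
    [0, 0, 0],
  ],
  fingers=[-1, -1, -1, -1],
)

```text
time: 7.3
eef_pos: [0.5307, 0.0967, 0.1055]
orientation: [0.972, 0.235, 0.0, 0.0]
wrist_force: [0.0, 0.2, -0.3]
width: 0.0193
gripper_force: 59.1
```

Request:
jog_arm(
  delta_pos=[
    [0, 0, 0.05],
    [0, 0, 0.1],
    [0, 0, 0.2],
    [0, 0, 0.2],
    [0, 0, 0],
  ],
  angular=[
    [0, 0, 0],
    [0, 0, 0],
    [0, 0, 0],
    [0, 0, 0],
    [0, 0, 0],
  ],
  fingers=[-1, -1, -1, -1, -1],
)

```text
time: 7.8
eef_pos: [0.5336, 0.0977, 0.2222]
orientation: [0.972, 0.236, 0.005, -0.001]
wrist_force: [0.2, -0.2, -0.8]
width: 0.0193
gripper_force: 59.1
```

Request:
jog_arm(
  delta_pos=[
    [0.004, -0.232, 0],
    [0.004, -0.232, 0],
    [0.004, -0.232, 0],
    [0.004, -0.232, 0],
    [0.004, -0.232, 0],
  ],
  angular=[
    [0, 0, -0.01],
    [0, 0, -0.01],
    [0, 0, -0.009],
    [0, 0, -0.009],
    [0, 0, 0],
  ],
  fingers=[-1, -1, -1, -1, -1],
)

```text
time: 8.3
eef_pos: [0.5344, -0.1371, 0.2162]
orientation: [0.984, 0.176, 0.0, 0.0]
wrist_force: [1.1, -0.2, -0.6]
width: 0.0197
gripper_force: 59.2
```

Request:
jog_arm(
  delta_pos=[
    [0.004, -0.232, 0],
    [0.004, -0.232, 0],
    [0.004, -0.232, 0],
    [0, 0, 0],
    [0, 0, 0],
  ],
  angular=[
    [0, 0, 0],
    [0, 0, 0],
    [0, 0, 0],
    [0, 0, 0],
    [0, 0, 0],
  ],
  fingers=[-1, -1, -1, -1, -1],
)

```text
time: 8.8
eef_pos: [0.5365, -0.2757, 0.2153]
orientation: [0.985, 0.175, -0.0, -0.0]
wrist_force: [-0.4, 0.9, -1.0]
width: 0.0193
gripper_force: 59.3
```

Run:
```python
from h import *
from plant import manip
np.set_printoptions(precision=4,suppress=True,linewidth=150)
for i in range(3): im,m=snap("wk"); s=manip.sense(); print(s["time"],s["eef_pos"],np.degrees(R.from_quat(s["orientation"]).as_euler("ZYX")))
print(proj(m,[[.5748,-.2602,.052]],True))
cv2.imwrite("pics/k1.png",cv2.resize(im[100:280,160:400],(800,600),interpolation=cv2.INTER_CUBIC))
```

```text
8.85 [ 0.5367 -0.2747  0.2154] [  20.2901    0.0121 -179.9806]
8.9 [ 0.5369 -0.274   0.2156] [  20.361    -0.0007 -179.9888]
8.95 [ 0.5371 -0.2736  0.2158] [  20.4117   -0.0145 -179.9994]
[[284.9063 148.468 ]]
```

View pics/k1.png

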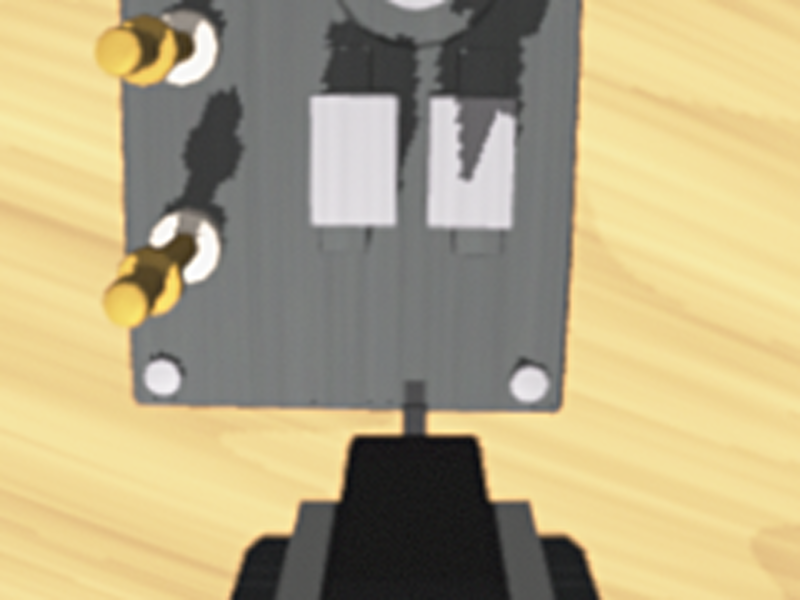

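The shoe tops are clear: gap edges at crop col 397 (left) and ≈428 (right), rows 96–228; the posts are to the left, with tops at (120,50) and (125,303). The blade tip is at (415,381).

Run:
```python
from h import *
from plant import manip
np.set_printoptions(precision=4,suppress=True,linewidth=150)
im,m=load("wk"); s=manip.sense();t=s["eef_pos"]; A=R.from_quat(s["orientation"]).as_matrix()
g=cv2.resize(im.min(2)[100:280,160:400],(800,600),interpolation=cv2.INTER_CUBIC)
k,st,c=blob(g>160,(354,161)); r=cv2.minAreaRect(np.argwhere(k>0)[:,::-1].astype(np.float32)); print(st,r)
f=lambda p:((p[0]+.5)/3.3333+160-.5,(p[1]+.5)/3.3333+100-.5)
def rep(n,C):
    C=np.array([atz(m,f(p),.052,True) for p in C])
    d=np.array([C[1]-C[2],C[0]-C[3]]); w=np.array([C[0]-C[1],C[3]-C[2]])
    print(n,"ctr",C.mean(0)[:2],"L",np.linalg.norm(d,axis=1),np.degrees(np.arctan2(d[:,1],d[:,0])),"W",np.linalg.norm(w,axis=1),np.degrees(np.arctan2(w[:,1],w[:,0]))-90)
    return C.mean(0)
rep("gap",((397,95),(430,97),(427,228),(397,227)))
a=rep("L",((310,96),(397,95),(397,227),(310,226)));b=rep("R",((430,97),(516,98),(513,229),(427,228)));print((a+b)/2)
rep("all",((310,96),(516,98),(513,229),(310,226)))
print(t,np.degrees(np.arctan2(A[1,0],A[0,0])))
for n,y in(("L",150),("L",200)): print(g[y,385:440])
P=[atz(m,f(p),.092,True)[:2] for p in((120,50),(125,303))];print(P)
C=[atz(m,f(p),.012,True)[:2] for p in((135,402),(561,410))];print(C,np.degrees(np.arctan2(*(C[0]-C[1])[::-1]))-90)
```

```text
[  310    96    87   131 11119] ((352.9999694824219, 160.99996948242188), (85.99998474121094, 129.99996948242188), 0.0)
gap ctr [ 0.5745 -0.259 ] L [0.0349 0.0352] [19.1621 20.167 ] W [0.0086 0.008 ] [16.8114 18.3691]
L ctr [ 0.5693 -0.2442] L [0.0352 0.0347] [20.167  19.3626] W [0.0227 0.0232] [20.4741 19.3927]
R ctr [ 0.5796 -0.2736] L [0.035  0.0349] [19.9575 19.1621] W [0.0225 0.023 ] [20.1473 19.8813]
[ 0.5745 -0.2589  0.052 ]
all ctr [ 0.5745 -0.2588] L [0.035  0.0347] [19.9575 19.3626] W [0.0538 0.0542] [19.7519 19.4488]
[ 0.5371 -0.2736  0.2158] 20.41167290431181
[216 217 217 217 220 222 219 212 204 191 168 147 126 100  78  65  55  48  50  56  66  75  86  97 106 110 115 119 120 120 120 120 120 119 118 117 117
 116 114 115 120 124 131 144 159 173 189 203 210 215 220 220 218 217 216]
[218 218 219 220 222 224 221 213 204 190 170 151 135 119 110 108 108 108 111 114 116 116 116 116 117 118 119 120 120 120 120 120 120 119 116 113 111
 109 108 112 125 141 160 181 198 208 217 224 224 221 220 219 218 217 216]
[array([ 0.5812, -0.1854]), array([ 0.5246, -0.2044])]
[array([ 0.4672, -0.2025]), array([ 0.5127, -0.3324])] 19.294351496030828
```

Request:
jog_arm(
  delta_pos=[
    [0.1, 0.037, 0],
    [0.0935, 0.036, -0.05],
    [0, 0, -0.14],
    [0, 0, -0.1],
    [0, 0, -0.03],
  ],
  angular=[
    [0, 0, -0.0039],
    [0, 0, 0],
    [0, 0, 0],
    [0, 0, 0],
    [0, 0, 0],
  ],
  fingers=[-1, -1, -1, -1, -1],
)

```text
time: 9.45
eef_pos: [0.575, -0.2581, 0.1483]
orientation: [0.985, 0.172, -0.002, -0.001]
wrist_force: [-0.0, -0.7, -1.2]
width: 0.0192
gripper_force: 59.3
```

Request:
jog_arm(
  delta_pos=[
    [0, 0, 0],
    [0, 0, 0],
    [0, 0, 0],
    [0, 0, 0],
    [0, 0, 0],
  ],
  angular=[
    [0, 0, 0],
    [0, 0, 0],
    [0, 0, 0],
    [0, 0, 0],
    [0, 0, 0],
  ],
  fingers=[-1, -1, -1, -1, -1],
)

```text
time: 9.95
eef_pos: [0.5761, -0.2601, 0.1523]
orientation: [0.985, 0.171, 0.001, 0.0]
wrist_force: [0.7, -0.5, -0.1]
width: 0.0193
gripper_force: 59.3
```

Run:
```python
from h import *
from plant import manip
np.set_printoptions(precision=4,suppress=True,linewidth=190)
for i in range(2): im,m=snap("wl"); s=manip.sense(); print(s["time"],s["eef_pos"],np.degrees(R.from_quat(s["orientation"]).as_euler("ZYX")),s["wrist_force"])
g=im.max(2)
for r in range(174,236,3): print(r,g[r,262:308])
t=s["eef_pos"];A=R.from_quat(s["orientation"]).as_matrix()
for x in(.017,.02,-.017): print(x,proj(m,t+A@np.array([x,0,t[2]-.052]),True))
```

```text
10.0 [ 0.5759 -0.26    0.1521] [ 19.6478  -0.0467 179.9768] [-0.1793 -0.196  -0.3497]
10.05 [ 0.5759 -0.26    0.152 ] [ 19.6492  -0.0376 179.9793] [ 0.1259 -0.8298 -1.5302]
174 [ 60  59  58  58  51  50  57  62  61  62  60  60  60  61  59  60  59  58  58  59  58  68  99 119 122 120 119 121 121 116  92  65  58  59  61  58  54  52  59  60  61  60  60  61  59  61]
177 [ 60  59  59  57  52  49  58  60  61  62  58  62  61  60  60  60  58  59  59  58  59  61  79 107 118 121 120 119 115  91  64  57  57  59  61  58  53  52  57  61  60  60  60  61  60  62]
180 [ 60  58  60  58  53  51  58  61  61  62  61  60  61  61  59  59  60  59  59  59  57  64  91 115 122 121 118 120 121 119  96  66  57  59  60  59  52  50  58  60  60  59  60  61  61  62]
183 [ 61  60  58  58  52  46  46  49  47  47  48  47  48  47  49  51  57  59  59  57  65  93 116 123 124 119  96  64  48  49  46  47  48  48  48  48  47  52  58  60  60  59  61  61  60  62]
186 [ 51  49  49  49  49  48  48  45  48  50  48  47  49  48  47  53  57  60  59  58  56  58  74 102 119 119  98  66  49  47  49  47  48  48  48  48  48  49  52  51  5
[... 2446 characters left out ...]
3 233 231 229 227 227 228 229 229 230 230 229]
228 [236 237 237 237 237 238 240 241 241 239 238 238 240 241 210 142 120 117 101  83  81  81  82  81  79 100 167 228 239 238 236 234 235 238 239 238 236 233 231 231 231 231 230 230 231 229]
231 [238 240 232 173  98  61  45  43  44  42  43  43  44  46  39  30  26  26  25  25  24  26  25  25  23  22  33  42  46  44  41  43  42  43  43  42  42  40  38  52 101 173 223 232 231 229]
234 [239 222 140  55  18  22  26  27  23  26  26  26  25  27  21  23  26  27  23  26  26  26  26  23  25  25  25  27  26  27  26  24  26  25  25  24  22  24  25  21  19  77 168 226 233 230]
0.017 [[284.8066 192.2762]]
0.02 [[284.8068 188.1221]]
-0.017 [[284.7989 237.235 ]]
```

The gap centre is about 1.25 mm off the blade across the gap and well aligned along it. I'll correct that and lower to about 10 mm above.

Request:
jog_arm(
  delta_pos=[
    [-0.001, 0.0065, -0.02],
    [0, 0, -0.02],
    [0, 0, -0.018],
    [0, 0, -0.01],
    [0, 0, 0],
  ],
  angular=[
    [0, 0, 0],
    [0, 0, 0],
    [0, 0, 0],
    [0, 0, 0],
    [0, 0, 0],
  ],
  fingers=[-1, -1, -1, -1, -1],
)

```text
time: 10.55
eef_pos: [0.5753, -0.2586, 0.1373]
orientation: [0.985, 0.171, -0.0, -0.0]
wrist_force: [-0.2, 0.5, -0.7]
width: 0.0196
gripper_force: 59.3
```

Request:
jog_arm(
  delta_pos=[
    [0, 0, 0],
    [0, 0, 0],
    [0, 0, 0],
    [0, 0, 0],
    [0, 0, 0],
  ],
  angular=[
    [0, 0, 0],
    [0, 0, 0],
    [0, 0, 0],
    [0, 0, 0],
    [0, 0, 0],
  ],
  fingers=[-1, -1, -1, -1, -1],
)

```text
time: 11.05
eef_pos: [0.5757, -0.2586, 0.138]
orientation: [0.985, 0.171, 0.0, 0.0]
wrist_force: [1.0, -0.2, -1.0]
width: 0.0193
gripper_force: 59.3
```

Run:
```python
from h import *
from plant import manip
np.set_printoptions(precision=4,suppress=True,linewidth=190)
for i in range(3): im,m=snap("wm"); s=manip.sense(); print(s["time"],s["eef_pos"],np.degrees(R.from_quat(s["orientation"]).as_euler("ZYX")),s["wrist_force"],s["joint_vel"])
g=im.max(2)
for r in (194,197,200,203,206,209,212,214,216,218,222,226): print(r,g[r,270:298])
print(g[188:206,270]); t=s["eef_pos"];A=R.from_quat(s["orientation"]).as_matrix()
for x in(.015,.017): print(x,proj(m,t+A@np.array([x,0,t[2]-.052]),True))
```

```text
11.1 [ 0.5756 -0.2586  0.138 ] [ 19.6556  -0.0039 179.9961] [ 0.177  -0.025  -0.8633] [ 0.0013  0.0005  0.0002 -0.0005 -0.     -0.0006]
11.15 [ 0.5756 -0.2586  0.138 ] [ 19.6573  -0.0059 179.9967] [-0.2659  0.2933 -1.3653] [-0.0006  0.0018  0.0004 -0.0013  0.0004  0.0001]
11.2 [ 0.5756 -0.2586  0.1379] [ 19.6549  -0.004  179.998 ] [-0.6547 -0.033  -0.373 ] [ 0.0009 -0.0017 -0.0014  0.002   0.0006 -0.0009]
194 [ 48  48  47  49  47  49  48  48  46  52  58  58  58  59  63  88 111 120 124 117  97  62  47  46  46  47  49  48]
197 [ 72  71  70  69  69  70  72  70  61  56  57  59  57  58  57  59  73 102 121 118  98  72  68  73  75  74  74  74]
200 [233 232 230 229 229 230 233 232 181  95  53  57  57  58  59  73 105 121 122 118  98  86  96 103 103 102 100 100]
203 [233 232 231 229 229 231 233 232 188  96  51  55  56  58  74 102 121 123 122 117  98  87  97 102 101 102 122 137]
206 [233 233 232 230 230 231 233 233 188  95  51  52  63  91 114 120 122 123 122 117  94  83  95  99 118 178 225 230]
209 [233 233 232 230 231 231 234 234 190  95  48  64  91 113 120 121 123 122 122 118  94  81  92 118 
[... 154 characters left out ...]
1 231 232 234 235 191  96  59  78  91  92  91  91  94 105 117 116  92 106 183 231 234 230 227 228]
216 [235 234 233 231 231 232 234 235 191 102  84  92  82  78  79  78  81  98 116 117  93  94 132 166 210 228 229 229]
218 [235 234 233 231 231 232 235 235 194 115 100  93  83  79  80  78  81  99 117 116  95  86  98 138 203 228 229 229]
222 [235 235 234 232 232 233 235 237 193  98  53  63  68  71  70  70  69  81 106 114  92 107 183 229 233 230 228 229]
226 [236 236 235 233 232 233 236 236 196 120  89  78  78  80  81  80  80  87 105 107 117 195 234 233 231 230 229 230]
[ 50  49  49  48  49  49  48  49  58  72 114 198 233 234 234 233 233 233]
0.015 [[284.9278 200.4275]]
0.017 [[284.9285 197.5108]]
```

The blade is centred across the gap to ~0.2 mm, along it to ~0.6 mm, and it's still, with the tip ≈ 10 mm above. Handing in.

```bash
python3 -c "
from plant import manip
print(manip.job_done())"
```

```text
the job is handed in; nothing more can be done
None
```

The job is handed in: I held the gauge about 15 mm deep in the setting block's slot for over a second. It now hovers upright and still about 10 mm above the gap, centred to within a millimetre. The depth and height come from arm readings at the grasp (about ±1 mm), and I did not check the scribed line by eye.

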